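# Shade a snail-shell specimen and hold the loupe at its focal height

## Task

On the small viewing stage, lift all three hinged shade panels fully upright so that they close the box around the snail shell. Then pick up the loupe and hold it level, its lens centred over the shell and at the height of the black disc on the stage's post, touching neither the stage nor the shell, without shifting the disc and leaving the petri dishes, beaker and slide box alone. Finish while still holding the loupe there in the gripper: do not put it down.

Things in the scene. Friction and masses are not known exactly. Their poses are not given: they have to be found in the camera images.
- stage: White viewing stage, fixed. Base block 124 (x) x 116 (y) x 20 mm high; origin at the centre of its underside, on the bench; z up; x points away from the robot, towards the focus post. A grey fixed wall 5 mm thick at x = +59.5 mm, top 69 mm above the bench; three hinged panels form the other sides. Steel post 8 mm thick at x = +78, y = 0, ending in a ball 181 mm above the bench.
- panel_left (a joint): Hinge angle (rad) of the grey panel on the stage's +y side: 0 = lying out flat, level; 1.57 = upright, at its stop. It starts at 0 to 0.5. Hinge line along stage x at y = +58, z = 24 mm. Panel 108 mm along the hinge, 45 mm from hinge to edge, 4 mm thick; a 10 mm wide neck at mid-length carries a cross bar (point panel_left_bar). Stiff hinge (0.08 N m): stays at any angle.
- panel_right (a joint): The same for the panel on the stage's -y side: hinge line along stage x at y = -58 mm, z = 24 mm; 0 = flat out towards -y, 1.57 = upright.
- panel_near (a joint): The same for the panel on the stage's -x side, nearest the robot: hinge line along stage y at x = -64 mm, z = 24 mm; 0 = flat out towards -x, 1.57 = upright.
- panel_left_bar (a point): Centre of the left panel's lifting bar: steel round bar 12 mm thick, 24 mm long, parallel to the hinge, 69 mm from the hinge line in the panel's plane, 24 mm beyond the panel's edge. Pinched by its two flat ends from above it turns between the fingers as the panel swings. x runs along the bar, y away from the hinge.
- panel_right_bar (a point): The same for the right panel.
- panel_near_bar (a point): The same for the near panel.
- focus_mark (a point): Centre of the black disc (26 mm across, 4 mm thick) around the post; it marks the focal height: the middle of the lens is to be at this height. Set anywhere from 125 to 165 mm above the bench; slides on the post only when pushed with over about 5 N. Axes as the stage's.
- specimen: Snail shell on a round cork mount 34 mm across and 8 mm high, 30 mm high in all, standing loose on the stage's base between the walls; origin at the centre of its underside.
- loupe: Black hand loupe, about 120 g, lying flat on the bench. Round lens rim 68 mm across, 16 mm thick; straight handle 18 mm wide and 18 mm high, along the loupe's -x, from 34 to 149 mm from the lens axis. Origin on the lens axis at the underside; z up (lens axis); balance point about 38 mm from the lens axis towards the handle.
- lens (a point): Middle of the loupe's lens, 8 mm above the loupe's underside; z is the lens axis.
- loupe_grip (a point): Point on the handle, 60 mm from the lens axis, 9 mm above the underside, a good place to grip across the 18 mm width.
- petri_dishes: Stack of three petri dishes, 90 mm across, 44 mm high, loose; bystander. Origin at the centre of its underside.
- beaker: Glass beaker, 68 mm across, 85 mm high, loose; bystander. Origin at the centre of its underside.
- slide_box: White slide box 85 x 100 x 30 mm, loose; bystander. Origin at the centre of its underside.
Not all that is in view belongs to the job. What is meant by the loupe is not blue, and is the smaller of those in its own colour.

How it is judged:
By the outcome, as a careful person would: the job done as asked, in the order asked, and still so for the second after the job is handed in, while the arm keeps its last pose, push and grip.
It also fails if it takes over 72 s, if anything falls off the work surface, if the arm or the gripper's body presses on something with over 40 N, if the wrist force passes 120 N, or if a joint passes its speed limit or range.

## Robot

A 7-joint arm with a two-finger parallel gripper is mounted at the origin on the work surface. World frame = base frame: x ahead of the robot, y to its left, z up, the work surface at z = 0. Lengths are in m, angles in rad, forces in N, time in s.
With the tool pointing down it reaches from about 0.4 to 0.85 m from the base axis. Payload 4.5 kg.
Tool frame: the origin (TCP) lies at the very end of the fingers, on their centre line; the grasp point (between the pads) lies 19 mm behind it; z points along the fingers, y is the direction in which the jaws open and shut (so a half turn about z gives the same grasp; the last joint's range is limited). The gripper opens to 85 mm and grips with 20 to 120 N. Pads are 22 mm wide; open, the fingers measure 114 mm over their backs; the gripper's body (76 mm by 85 mm) begins 54 mm behind the grasp point. The pads swing forward as they close: fully open they stand 13 mm farther back than shut.
Start: joints at [-1.158, 0.689, -0.195, 1.565, 0.157, 0.902, -0.215], TCP at [0.231, 0.581, 0.231] pointing down, gripper open.
Joint ranges: [-3.01, 3.01], [-0.46, 2.08], [-1.47, 1.51], [0.13, 2.56], [-1, 4.14], [0.04, 2.09], [-2.66, 2.66]. Speed limits (rad/s): [2.57, 2.57, 3.14, 3.14, 3.14, 3.14, 3.14].

## Interface

Orientations are given as a 3x3 rotation matrix whose columns are the frame's x, y, z axes.
In Python, from cell import robot gives the robot as it stands. Calls block until the motion is done:
- robot.move_pose(position, orientation): joint-space move of the TCP to a pose.
- robot.servo_line(position, vel=0.15, ori=None, max_force=None): straight line of the TCP; ori=None keeps the orientation; vel is the mean speed in m/s. With max_force (N) it stops when the force on the tool has changed by that much, and returns True; else False.
- robot.set_joints(angles): joint-space move.
- robot.gripper_to(opening): opening from 0.0 (shut) to 1.0 (fully open); the grip force is fixed at half the most; returns when the fingers have stopped.
- robot.pause(seconds).
- robot.inverse_kinematics(position, orientation): joint angles nearest the present ones, or None.
- robot.read_state(): the state.
- robot.camera(name): name is "scene" or "top" or "wrist"; returns the picture (420x560x3 uint8, red, green, blue); there is no depth.
- robot.camera_info(name): a dict with "fx", "fy", "cx", "cy" (pixels), "D" ([k1, k2, p1, p2, k3] as OpenCV has them; the pictures are not rectified), "R" (3x3) and "t" (3): a world point X has camera coordinates R X + t. Camera axes: x right, y down, z forward; pixel columns grow to the right and rows downward; lengths in m; the calibration is good to about 2 mm. A picture is of the moment at which its call begins: read the wrist's pose just before it. camera_info takes no time and is no camera call; for the wrist camera it gives the pose at the moment of the call.
A pose or a line that the arm cannot do raises robot.PlanningError and nothing moves.
- robot.hand_in(): hands the job in, once; it reports no verdict.
The state is a dict: "time": time; "joint_pos": joint angles; "qvel": joint speeds; "effort": joint torques, N m; "position": TCP position; "tool_rot": TCP orientation; "wrist_force": force on the tool from outside, world axes, zero at the start; "wrist_torque": the same for the moment, N m; "opening": opening from 0.0 (shut) to 1.0 (fully open).
Only numpy, scipy, OpenCV 4.12 (cv2) and the standard library are available. Lean on these libraries where they do the work, as an engineer would, in place of code of your own. Each camera call takes 0.05 s, during which the arm holds its last target.

## Working session

There is one attempt and no reset: what is moved stays moved. The work goes in short steps, each a Python script; the robot and the scene stay as the last script left them, time stands still between calls to the robot, and variables do not carry over. Pictures are saved under pics/ and viewed, and the job is handed in when it is done.

```bash
mkdir -p pics; ls; python3 - <<'E'
from cell import robot
import cv2
for n in ["scene","top","wrist"]:
    im=robot.camera(n); cv2.imwrite(f"pics/a_{n}.png",im[:,:,::-1])
    i=robot.camera_info(n); print(n,i)
s=robot.read_state(); print(s)
E
```

```text
pics
scene {'fx': 452.61427420226545, 'fy': 452.61427420226545, 'cx': 283.63556632231433, 'cy': 214.01272001882, 'D': array([-0.12516599,  0.        ,  0.        ,  0.        ,  0.        ]), 'R': array([[ 0.68067381,  0.73253407,  0.00877465],
       [ 0.59520061, -0.54600054, -0.58959277],
       [-0.42710583,  0.40654304, -0.807653  ]]), 't': array([-0.36585346, -0.30347727,  1.88919669])}
top {'fx': 409.0361904103476, 'fy': 409.0361904103476, 'cx': 281.5291098461806, 'cy': 211.4127156937254, 'D': array([-0.02723484,  0.        ,  0.        ,  0.        ,  0.        ]), 'R': array([[-0.00457177, -0.99996925,  0.00637122],
       [-0.99558363,  0.00395411, -0.09379552],
       [ 0.09376744, -0.00677189, -0.9955711 ]]), 't': array([-0.05367281,  0.59502537,  1.18637569])}
wrist {'fx': 341.7609040590975, 'fy': 341.7609040590975, 'cx': 280.21941203079444, 'cy': 211.2391728993561, 'D': array([-0.01405949,  0.        ,  0.        ,  0.        ,  0.        ]), 'R': array([[ 0.37048739,  0.92883614, -0.00158728],
       [ 0.8944177 , -0.35629688,  0.27031372],
       [ 0.25051161, -0.1015
[... 178 characters left out ...]
     0.90252328, -0.21507287]), 'qvel': array([ 0.0013186 , -0.00141547, -0.00169542, -0.00280085, -0.00114896,
       -0.0009338 , -0.0004037 ]), 'effort': array([-2.02579598e-03, -5.39932108e+01, -1.26815390e+00, -1.58718270e+01,
        9.35430260e-03,  6.44931395e-03, -1.32884449e-05]), 'position': array([0.23097795, 0.58023277, 0.23067641]), 'tool_rot': array([[-9.29139994e-01,  3.69727853e-01, -4.32208722e-04],
       [ 3.69728094e-01,  9.29139038e-01, -1.33578530e-03],
       [-9.22950337e-05, -1.40093125e-03, -9.99999014e-01]]), 'wrist_force': array([-0.20169675, -0.1588655 ,  0.575879  ]), 'wrist_torque': array([-0.00664457, -0.03498951, -0.02790199]), 'opening': 0.9986395598808895}
```

View pics/a_scene.png

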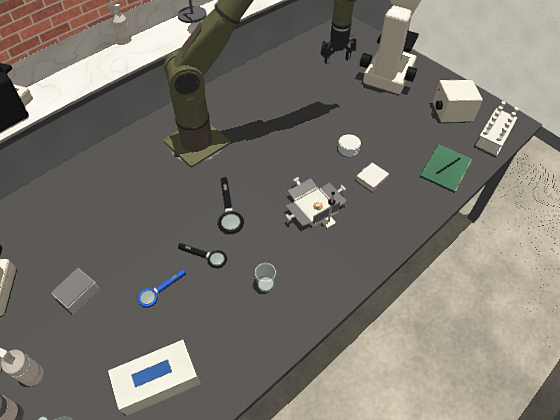

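View pics/a_top.png

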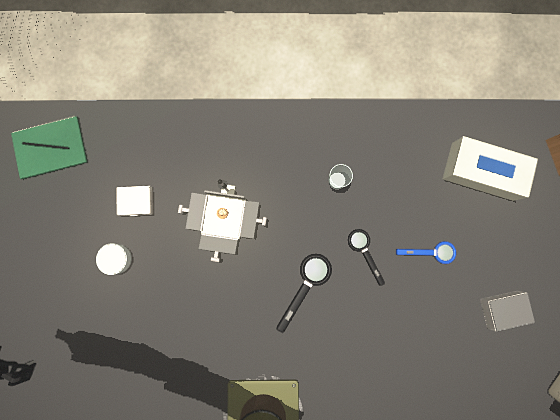

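View pics/a_wrist.png

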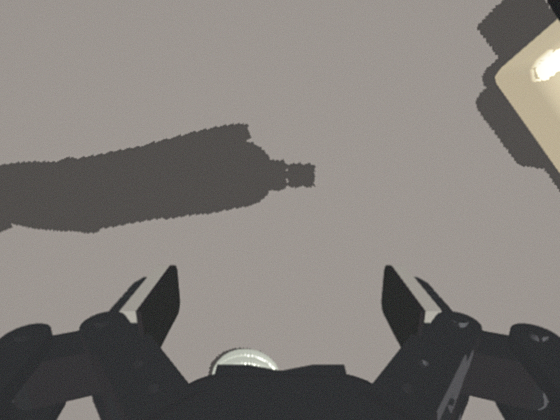

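The top view shows the stage around (223,215) with bars at (182,209), (263,221) and (216,257). The smaller black loupe has its lens at (359,240) and its handle running to (382,283). Next I'll write helpers and get rough positions.

```bash
cat > h.py <<'E'
from cell import robot
import numpy as np, cv2
def K(i): return np.array([[i['fx'],0,i['cx']],[0,i['fy'],i['cy']],[0,0,1.]])
def ray(i,uv):
    p=cv2.undistortPoints(np.array(uv,float).reshape(-1,1,2),K(i),i['D']).reshape(-1,2)
    d=np.c_[p,np.ones(len(p))]@i['R']; return -i['R'].T@i['t'],d
def onplane(i,uv,z):
    c,d=ray(i,uv); return c+d*((z-c[2])/d[:,2])[:,None]
def proj(i,X):
    r,_=cv2.Rodrigues(i['R']); return cv2.projectPoints(np.array(X,float).reshape(-1,1,3),r,i['t'],K(i),i['D'])[0].reshape(-1,2)
def tri(rays):
    A=np.zeros((3,3));b=np.zeros(3)
    for c,d in rays:
        d=d/np.linalg.norm(d);P=np.eye(3)-np.outer(d,d);A+=P;b+=P@c
    X=np.linalg.solve(A,b)
    return X,[np.linalg.norm((np.eye(3)-np.outer(d,d)/(d@d))@(X-c)) for c,d in rays]
def snap(n,f):
    i=robot.camera_info(n); im=robot.camera(n)[:,:,::-1].copy(); cv2.imwrite(f"pics/{f}.png",im)
    np.save(f"pics/{f}.npy",i,allow_pickle=True); return im,i
def load(f): return cv2.imread(f"pics/{f}.png"),np.load(f"pics/{f}.npy",allow_pickle=True).item()
def down(a):  # tool z down, tool y axis at world angle a
    y=np.array([np.cos(a),np.sin(a),0]);z=np.array([0,0,-1.]);return np.c_[np.cross(y,z),y,z]
E
python3 - <<'E'
from h import *
i=robot.camera_info("top")
for n,p,z in [("stage base",(223,215),.02),("barL",(182,209),.05),("barR",(264,221),.05),("barN",(216,257),.05),("lens",(359,240),.008),("hend",(382,283),.01),("biglens",(316,269),.01),("bigend",(281,330),.01),("beaker",(341,177),.04),("box",(134,200),.03),("petri",(114,259),.044),("shell",(222,213),.05),("disc",(222,183),.15)]:
    print(n,onplane(i,[p],z).round(3))
im=cv2.imread("pics/a_top.png")
cv2.imwrite("pics/a_crop.png",cv2.resize(im[160:300,160:300],None,fx=4.2,fy=4.2,interpolation=cv2.INTER_CUBIC))
im=cv2.imread("pics/a_scene.png")
cv2.imwrite("pics/a_crop2.png",cv2.resize(im[160:240,270:360],None,fx=7,fy=7,interpolation=cv2.INTER_CUBIC))
# wrist camera offset in tool frame
s=robot.read_state();i=robot.camera_info("wrist");c=-i['R'].T@i['t']
print(s['tool_rot'].T@(c-s['position']), (i['R']@s['tool_rot']).round(3))
E
```

```text
stage base [[0.585 0.119 0.02 ]]
barL [[0.601 0.234 0.05 ]]
barR [[ 0.565 -0.005  0.05 ]]
barN [[0.461 0.134 0.05 ]]
lens [[ 0.509 -0.289  0.008]]
hend [[ 0.381 -0.354  0.01 ]]
biglens [[ 0.424 -0.158  0.01 ]]
bigend [[ 0.246 -0.053  0.01 ]]
beaker [[ 0.696 -0.233  0.04 ]]
box [[0.63  0.383 0.03 ]]
petri [[0.456 0.431 0.044]]
shell [[0.589 0.117 0.05 ]]
disc [[0.661 0.104 0.15 ]]
[ 0.06873476  0.00092614 -0.1441323 ] [[-0.001  1.     0.   ]
 [-0.963 -0.001 -0.27 ]
 [-0.27  -0.     0.963]]
```

View pics/a_crop.png

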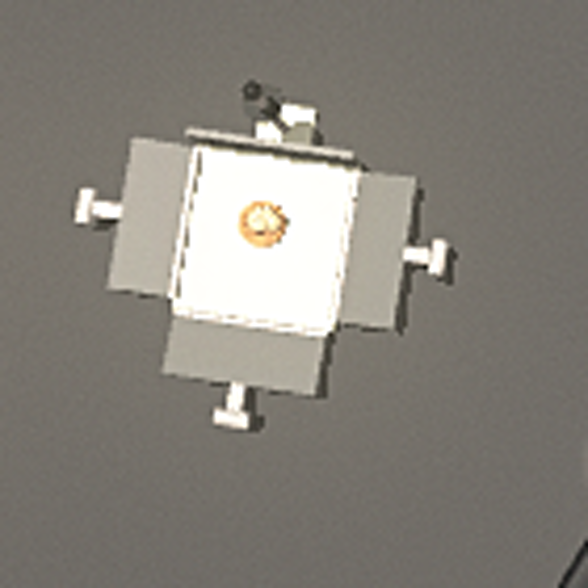

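View pics/a_crop2.png

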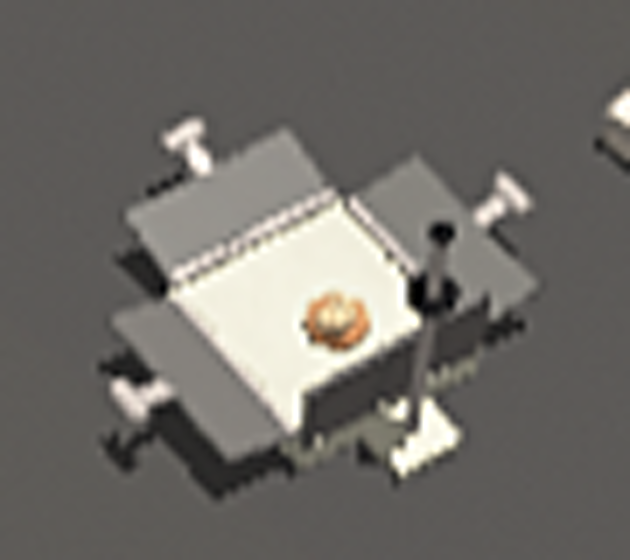

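```bash
python3 - <<'E'
from h import *
a=np.deg2rad(-8.5)
R=down(a+np.pi/2)   # tool y = stage y ; x = y x z
print(R[:,0])
if R[0,0]>0: R=down(a-np.pi/2)
for k,p in enumerate([(0.665,0.11-0.06,0.30),(0.665,0.11+.06,0.30)]):
    robot.move_pose(p,R); robot.pause(0.2); snap("wrist",f"b{k}")
    s=robot.read_state();print(s['time'],s['position'],s['joint_pos'].round(2))
E
```

```text
[-0.98901586  0.14780941  0.        ]
2.85 [0.66490354 0.0505861  0.29997586] [-0.    0.69 -0.28  1.33  0.19  1.14  1.12]
3.65 [0.66539202 0.16822306 0.30004028] [-0.19  0.72 -0.27  1.26  0.19  1.18  0.96]
```

View pics/b0.png

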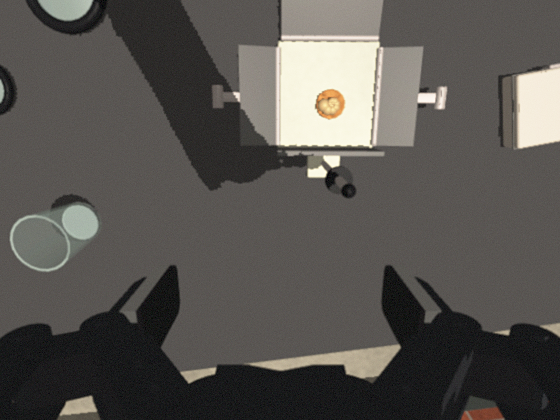

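View pics/b1.png

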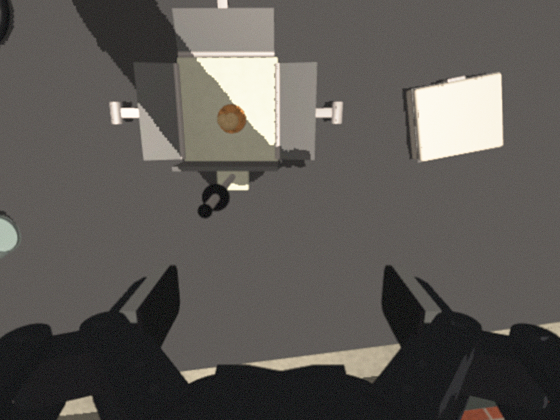

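```bash
python3 - <<'E'
import cv2
a=cv2.imread("pics/b0.png")[0:205,200:460];b=cv2.imread("pics/b1.png")[0:220,100:360]
cv2.imwrite("pics/b0z.png",cv2.resize(a,(780,615),interpolation=cv2.INTER_CUBIC)[:600])
cv2.imwrite("pics/b1z.png",cv2.resize(b,(780,660),interpolation=cv2.INTER_CUBIC)[60:])
E
```

```text
(no output)
```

View pics/b0z.png

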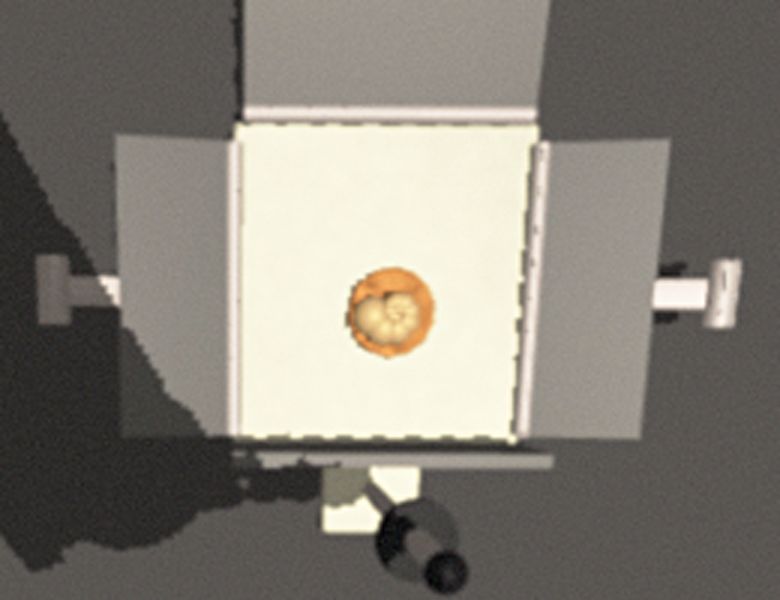

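View pics/b1z.png

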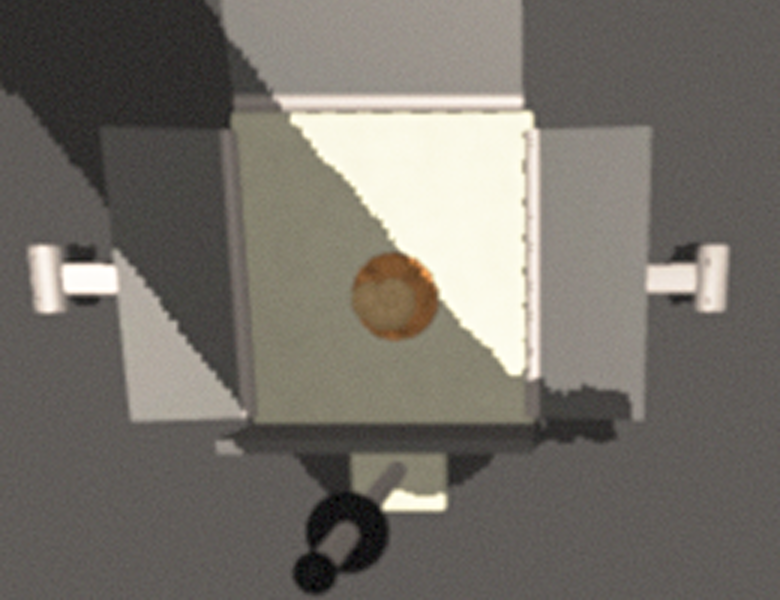

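```bash
cat > m1.py <<'E'
from h import *
_,i0=load("b0");_,i1=load("b1")
f0=lambda c,r:(c/3+200,r/3)
f1=lambda c,r:(c/3+100,(r+60)/3)
P={}
for n,p,q in [("barL",(723,293),(712,278)),("barR",(53,290),(45,279)),("ball",(446,573),(315,573)),("disc",(417,540),(347,532)),("spec",(391,310),(395,296)),("shelltop",(391,317),(388,296)),
  ("wallR",(553,455),(537,441)),
  ("fl_nl",(538,124),(532,111)),("fl_nr",(238,124),(233,112)),("fl_fl",(516,440),(523,424))]:
    r=[(c,d[0]) for c,d in (ray(i0,[f0(*p)]),ray(i1,[f1(*q)]))]
    X,e=tri(r);P[n]=X;print(n,X.round(4),np.array(e).round(4))
for n,p,q in [("spec",(391,312),(395,296))]:
    print(onplane(i0,[f0(*p)],.024),onplane(i1,[f1(*q)],.024))
E
python3 m1.py
```

```text
barL [0.6045 0.2433 0.0418] [0.0001 0.0001]
barR [ 0.5671 -0.0034  0.048 ] [0.0001 0.0001]
ball [0.6627 0.1074 0.1769] [0.0001 0.0001]
disc [0.6625 0.1075 0.1298] [0.0001 0.0001]
spec [0.5926 0.1217 0.0267] [0.0003 0.0003]
shelltop [0.5937 0.1202 0.0354] [0.0012 0.0012]
wallR [0.6521 0.1693 0.0657] [0.0002 0.0002]
fl_nl [0.5332 0.1854 0.0191] [0.0001 0.0001]
fl_nr [0.5169 0.0728 0.0222] [0.0002 0.0002]
fl_fl [0.6487 0.164  0.0349] [0.0004 0.0004]
[[0.59300871 0.12200173 0.024     ]] [[0.59281726 0.12131327 0.024     ]]
```

```bash
cat >> h.py <<'E'
C=np.array([.5857,.119,0]); yaw=np.deg2rad(-8.6)
RS=np.array([[np.cos(yaw),-np.sin(yaw),0],[np.sin(yaw),np.cos(yaw),0],[0,0,1]])
def w(p): return C+RS@np.array(p,float)
def bar(n,th):
    c,s=.069*np.cos(th),.024+.069*np.sin(th)
    return w({'L':(0,.058+c,s),'R':(0,-.058-c,s),'N':(-.064-c,0,s)}[n])
E
python3 - <<'E'
from h import *
it=robot.camera_info("top");isc=robot.camera_info("scene")
r=[(c,d[0]) for c,d in (ray(it,[(215.5,258.1)]),ray(isc,[(296.4,179.3)]))]
X,e=tri(r);print("barN",X,e, (RS.T@(X-C)))
for n in ['L','R','N']:
    th={'L':.261,'R':.355,'N':.3}[n];b=bar(n,th);print(n,b,proj(it,b),proj(isc,b))
for n,p in [('L',(503,197)),('R',(140,397))]:
    q={'L':(83,206),'R':(437,257)}[n]
    r=[(c,d[0]) for c,d in (ray(it,[(q[0]/4.2+160,q[1]/4.2+160)]),ray(isc,[(p[0]/7+270,p[1]/7+160)]))]
    X,e=tri(r);print(n,X,np.array(e))
for n,ang in [('L',yaw),('L',yaw+np.pi),('R',yaw),('R',yaw+np.pi),('N',yaw+np.pi/2),('N',yaw-np.pi/2)]:
  for z in (.1,.005):
    p=bar(n,.3);p[2]=z; q=robot.inverse_kinematics(p,down(ang)); print(n,round(ang,2),z,None if q is None else np.round(q,2))
E
```

```text
barN [0.45887705 0.13684019 0.04453977] [np.float64(0.001231006500091211), np.float64(0.0012310065000913166)] [-0.12806474 -0.00132492  0.04453977]
L [0.60434154 0.24226147 0.04180523] [[179.96064267 208.14181749]] [[343.08918997 187.20698797]]
R [ 0.56735237 -0.00231804  0.04798374] [[263.11993488 220.22173774]] [[289.00072433 216.03640132]]
N [0.45724253 0.13842737 0.04439089] [[214.62106163 258.4048101 ]] [[296.0792133  178.90696032]]
L [0.60124995 0.24310939 0.03351002] [0.00205199 0.00205199]
R [ 0.56715953 -0.00204364  0.04286394] [0.00359865 0.00359865]
L -0.15 0.1 [-0.51  0.89  0.11  1.59 -0.14  0.67 -0.48]
L -0.15 0.005 [-0.5   1.03  0.09  1.61 -0.15  0.51 -0.47]
L 2.99 0.1 [-0.16  0.94 -0.57  1.57  0.63  0.82  2.01]
L 2.99 0.005 [-0.2   1.06 -0.48  1.59  0.71  0.66  1.95]
R -0.15 0.1 [-0.12  0.8   0.07  1.86 -0.11  0.48 -0.12]
R -0.15 0.005 [-0.1   0.97  0.04  1.88 -0.11  0.3  -0.12]
R 2.99 0.1 [ 0.24  0.85 -0.55  1.84  0.7   0.65  2.26]
R 2.99 0.005 [ 0.16  0.99 -0.41  1.86  0.83  0.47  2.15]
N 1.42 0.1 [-0.3   0.74 -0.15  2.11  0.33  0.31  0.69]
N 1.42 0.005 [-0.37  0.93 -0.04  2.14  0.39  0.07  0.64]
N -1.72 0.1 [-0.65  0.79  0.43  2.13 -0.87  0.4  -1.22]
N -1.72 0.005 [-0.4   0.93  0.02  2.14 -0.21  0.07 -1.91]
```

```bash
cat >> h.py <<'E'
def lift(n,th0,R,dz=-.017):
    off=np.array([0,0,dz])
    b=bar(n,th0)+off
    robot.gripper_to(.6)
    robot.move_pose(b+[0,0,.10],R)
    robot.servo_line(b,vel=.1,max_force=15)
    robot.gripper_to(0.0)
    s=robot.read_state();print(n,"grip",s['opening'],s['position']-b,s['wrist_force'].round(1),s['time'])
    if s['opening']<.2: print("MISSED"); return
    f0=s['wrist_force']
    for th in np.linspace(th0,1.62,9)[1:]:
        hit=robot.servo_line(bar(n,th)+off,vel=.07,max_force=30)
        s=robot.read_state();print(round(th,2),hit,(s['wrist_force']-f0).round(1),(s['position']-bar(n,th)-off).round(4))
        if hit: break
    print(s['time'],s['opening'])
E
python3 - <<'E'
from h import *
lift('L',.261,down(yaw))
snap("wrist","c0");snap("scene","c1")
E
```

```text
L grip 0.25898116329399223 [-6.36908022e-05  4.24643843e-04  3.63639011e-04] [-0.5 -0.1  1.7] 6.9
0.43 False [-0.7  2.7 -4. ] [-0.      0.0008  0.0005]
0.6 False [ 0.7  3.9 -4.2] [-0.0001  0.0003  0.0003]
0.77 False [-0.3  3.5 -2.4] [-0.0002 -0.0002  0.0003]
0.94 False [-0.1  4.1 -2.4] [-0.0002 -0.0002  0.0002]
1.11 False [-1.   2.5 -1.4] [-0.0002 -0.0003  0.0002]
1.28 False [-1.8  2.5  1.3] [-0.0002 -0.0003  0.0002]
1.45 False [-2.3  4.7  2.8] [0.     0.0008 0.0007]
1.62 False [-3.6  3.9  9.7] [0.0001 0.0009 0.0015]
9.4333 0.2401063387894698
```

View pics/c0.png

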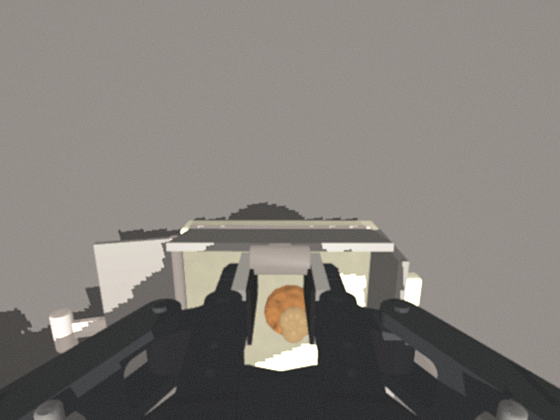

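The left bar is held and the panel looks upright. I'll push gently against the stop to confirm, then release and do the right panel.

```bash
cat >> h.py <<'E'
IN={'L':(0,-1,0),'R':(0,1,0),'N':(1,0,0)}
def stop(n):
    s=robot.read_state();p=s['position'];d=RS@np.array(IN[n],float)
    h=robot.servo_line(p+.008*d,vel=.02,max_force=10)
    s2=robot.read_state();print("stop",n,h,((s2['position']-p)@d).round(4),(s2['wrist_force']-s['wrist_force']).round(1))
    robot.gripper_to(.6)
    s3=robot.read_state();print("rel",s3['opening'],s3['wrist_force'].round(1))
    robot.servo_line(s3['position']+[0,0,.08],vel=.15)
    print(robot.read_state()['time'])
E
python3 - <<'E'
from h import *
stop('L')
lift('R',.355,down(yaw))
stop('R')
snap("scene","d1");snap("wrist","d0")
E
python3 - <<'E'
import cv2
im=cv2.imread("pics/d1.png")
cv2.imwrite("pics/d1z.png",cv2.resize(im[140:240,260:370],None,fx=6,fy=6,interpolation=cv2.INTER_CUBIC))
E
```

```text
stop L True 0.0037 [ 5.6 -4.7 -9.9]
rel 0.5992081744257534 [ 0.1 -0.5 -0.2]
10.9417
R grip 0.256576174000536 [-0.00030657 -0.00012575  0.00025375] [-1.8 -0.4  1.5] 13.425
0.51 False [ 0.3 -2.5 -2.5] [-0.0004 -0.0007  0.0003]
0.67 False [-0.1 -3.2 -2. ] [-0.0004 -0.0004  0.0005]
0.83 False [ 0.2 -4.1 -1.5] [-0.0003  0.0003  0.0007]
0.99 False [-1.5 -2.8 -0.3] [-0.0002  0.001   0.0006]
1.15 False [-2.2 -1.3  0.3] [-0.0001  0.0011  0.0002]
1.3 False [-2.1 -0.9  1.5] [-0.0001  0.001   0.0001]
1.46 False [-2.9 -2.   7.9] [-0.0002 -0.0002  0.0008]
1.62 False [-2.3 -0.4  6. ] [0.0001 0.0007 0.0007]
15.8917 0.22552569509478154
stop R False 0.0086 [ 0.9 -0.2 -4.1]
rel 0.5995678152005677 [-1.  -0.7  0.1]
17.5667
```

View pics/d1z.png

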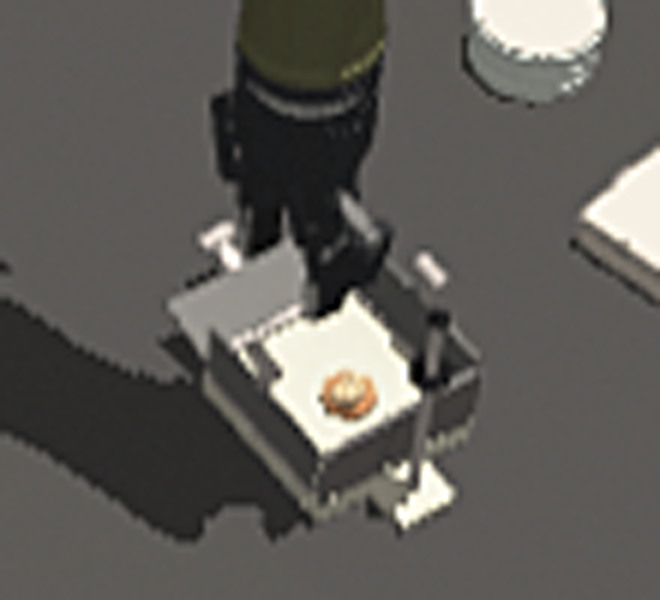

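View pics/d0.png

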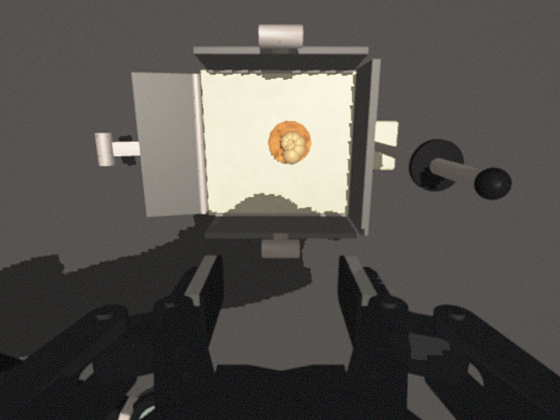

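```bash
python3 - <<'E'
from h import *
_,i=load("d0")
for n,ths in [('L',(1.47,1.57)),('R',(1.37,1.47,1.57)),('N',(.1,.2,.3,.4))]:
    print(n,[proj(i,bar(n,t)).round(1).tolist() for t in ths])
for n,p in [('edgeL',(0,.058,.069)),('edgeR',(0,-.058,.069)),('wall',(.0595,0,.069)),('ballc',(.078,0,.176)),('flat',(0,0,.02))]: print(n,proj(i,w(p)).round(1))
E
python3 - <<'E'
import cv2
im=cv2.imread("pics/d0.png")
cv2.imwrite("pics/d0z.png",cv2.resize(im[15:265,80:380],None,fx=2.4,fy=2.4,interpolation=cv2.INTER_CUBIC))
E
```

```text
L [[[281.1, 38.0]], [[281.1, 51.4]]]
R [[[281.1, 264.9]], [[281.1, 256.0]], [[281.1, 246.4]]]
N [[[110.9, 147.2]], [[108.0, 148.0]], [[105.9, 148.9]], [[104.7, 149.7]]]
edgeL [[281.   58.4]]
edgeR [[281.  233.9]]
wall [[369.9 152. ]]
ballc [[492.6 182.2]]
flat [[281.  145.7]]
```

View pics/d0z.png

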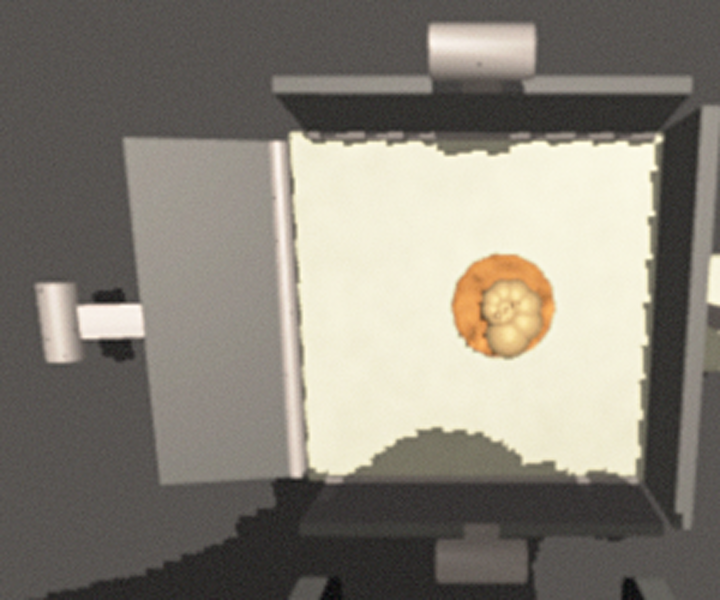

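Model projection suggests the left panel is about 0.1 rad short (bar at v=36, against 51 expected when upright) and the right about 0.03 rad short. I'll press both from outside with closed fingers until they meet the stop.

```bash
cat >> h.py <<'E'
def push(n,R,F=10,far=.10,z=.085):
    d=RS@np.array(IN[n],float)
    h=w({'L':(0,.058,0),'R':(0,-.058,0),'N':(-.064,0,0)}[n])
    p=h-d*(far-.058); p[2]=z
    robot.gripper_to(0.0)
    robot.move_pose(p+[0,0,.10],R); robot.servo_line(p,vel=.2,max_force=15)
    s=robot.read_state();f0=s['wrist_force']
    hit=robot.servo_line(p+.045*d,vel=.03,max_force=F)
    s=robot.read_state();print("push",n,hit,"dist from hinge plane",((h-s['position'])@d).round(4),(s['wrist_force']-f0).round(1))
    robot.servo_line(s['position']-.02*d,vel=.1); robot.servo_line(s['position']-.02*d+[0,0,.1],vel=.2)
    print(robot.read_state()['time'])
E
python3 - <<'E'
from h import *
push('R',down(yaw)); push('L',down(yaw))
s=robot.read_state()
p=bar('N',.3)+[0,0,.2]; 
robot.move_pose(w((.07,0,.29)),down(yaw+np.pi/2));robot.pause(.15)
_,i=snap("wrist","e0")
for n,ths in [('L',(1.47,1.57)),('R',(1.47,1.57)),('N',(.2,.3,.4))]:
    print(n,[proj(i,bar(n,t)).round(1).tolist() for t in ths])
E
```

```text
push R True dist from hinge plane 0.0181 [ 0.6 -0.2  0.3]
21.1333
push L True dist from hinge plane 0.0158 [1.9 1.7 1.7]
24.7833
L [[[346.3, 114.9]], [[339.2, 114.9]]]
R [[[211.2, 114.9]], [[218.3, 114.9]]]
N [[[278.9, -18.9]], [[278.8, -19.5]], [[278.8, -19.3]]]
```

View pics/e0.png

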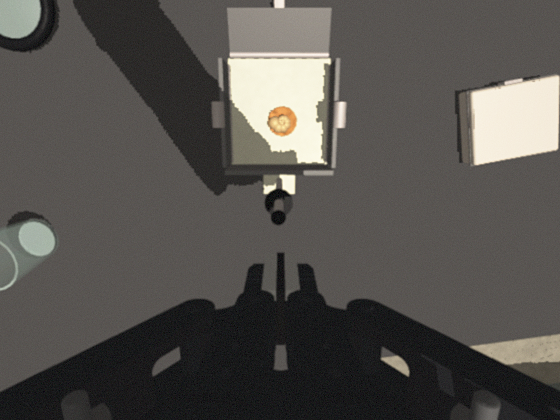

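Both bars now project at the upright position (u=218 and 341), and both pushes stopped on rising force within about 1 mm of the expected stop. Next is the near panel.

```bash
python3 - <<'E'
from h import *
R=down(yaw+np.pi/2)
lift('N',.3,R)
s=robot.read_state()
robot.gripper_to(.6); robot.servo_line(s['position']+[0,0,.08],vel=.2)
push('N',R)
robot.move_pose(w((.03,-.10,.30)),R);robot.pause(.1)
_,i=snap("wrist","f0"); snap("scene","f1")
for n,ths in [('L',(1.47,1.57)),('R',(1.47,1.57)),('N',(1.37,1.47,1.57))]:
    print(n,[proj(i,bar(n,t)).round(1).tolist() for t in ths])
print(robot.read_state()['time'])
E
python3 - <<'E'
import cv2
im=cv2.imread("pics/f1.png")
cv2.imwrite("pics/f1z.png",cv2.resize(im[140:240,260:370],None,fx=6,fy=6,interpolation=cv2.INTER_CUBIC))
E
```

```text
N grip 0.2587330800247897 [-6.43410945e-05 -8.80394466e-04  2.44812625e-04] [-0.4 -2.3  1.1] 29.3417
0.46 False [ 0.1 -0.7 -3.4] [-0.0007 -0.0008 -0.0002]
0.63 False [-1.6 -1.3 -4.8] [-0.0008 -0.0007 -0.0003]
0.8 False [-2.3 -2.1 -3.8] [-0.001  -0.0007 -0.0002]
0.96 False [-3.4 -1.9 -1.2] [-0.001  -0.0008 -0.0001]
1.12 False [-3.9 -2.4 -1. ] [-0.001  -0.0008 -0.0001]
1.29 False [-4.3 -1.4  1.4] [-0.001  -0.0007  0.0001]
1.46 False [-3.3 -2.7  1.1] [-0.0002 -0.0007  0.0003]
1.62 False [-1.8 -2.6  1.2] [ 0.0009 -0.0008  0.0003]
31.8083 0.23942559969649505
push N True dist from hinge plane 0.0173 [-0.4 -0.1  1.8]
36.2083
L [[[438.9, 158.4]], [[432.3, 158.4]]]
R [[[311.9, 157.9]], [[318.7, 157.9]]]
N [[[381.3, 77.0]], [[381.1, 84.4]], [[380.6, 91.9]]]
37.225
```

View pics/f0.png

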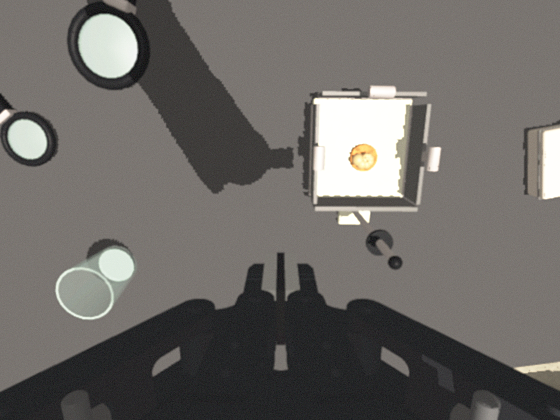

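View pics/f1z.png

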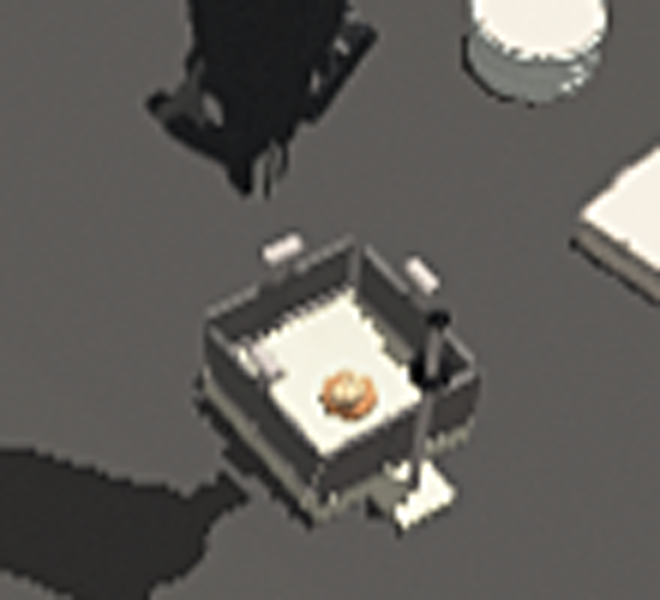

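The near bar is at (382,92), matching upright, and the box is closed on all sides. Next: the disc height from the saved views, and the loupe pose from the top picture.

```bash
python3 - <<'E'
from h import *
post=w((.078,0,0))
def ph(i,uv):
    c,d=ray(i,[uv]);X,e=tri([(c,d[0]),(post,np.array([0,0,1.]))]);return X.round(4)*np.array([0,0,1]),round(e[0],4)
for f,uv,b in [("b0",(339,180),(348.7,191)),("b1",(215.7,197.3),(205,211)),("f0",(379,242),(395.5,262.5)),("d0",(436,164.5),(492.5,183)),("f1",(332,202.2),(333,193)),("e0",(278.5,203),(278.5,216.5))]:
    _,i=load(f);print(f,"disc",ph(i,uv)[0][2],ph(i,uv)[1],"ball",ph(i,b)[0][2],ph(i,b)[1])
im,i=cv2.imread("pics/a_top.png"),robot.camera_info("top")
c=im[215:300,335:400];cv2.imwrite("pics/lz.png",cv2.resize(c,None,fx=8,fy=8,interpolation=cv2.INTER_CUBIC)[:600,:800])
E
```

```text
b0 disc 0.1294 0.0001 ball 0.1771 0.0
b1 disc 0.1284 0.0001 ball 0.1764 0.0001
f0 disc 0.1275 0.0 ball 0.1769 0.0001
d0 disc 0.1282 0.0001 ball 0.1762 0.0001
f1 disc 0.1239 0.0004 ball 0.1739 0.0003
e0 disc 0.1297 0.0001 ball 0.1733 0.0
```

View pics/lz.png

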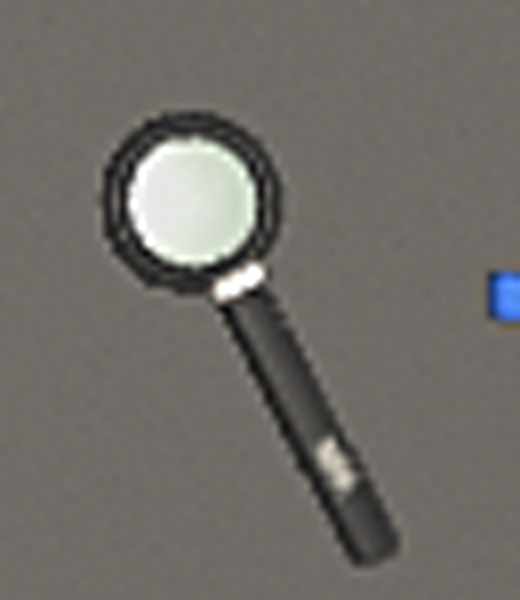

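```bash
python3 - <<'E'
from h import *
i=robot.camera_info("top")
L=onplane(i,[(359,240.25)],.012)[0];E=onplane(i,[(381.6,284.8)],.012)[0]
d=E-L;phi=np.arctan2(d[1],d[0]);print(L,E,np.linalg.norm(d),np.rad2deg(phi))
robot.move_pose([L[0],L[1],.22],down(phi-np.pi/2));robot.gripper_to(.6);robot.pause(.1)
snap("wrist","g0");print(robot.read_state()['time'])
E
```

```text
[ 0.50861317 -0.28802651  0.012     ] [ 0.37615067 -0.35261361  0.012     ] 0.1473696297320879 -154.00670511303935
39.1583
```

View pics/g0.png

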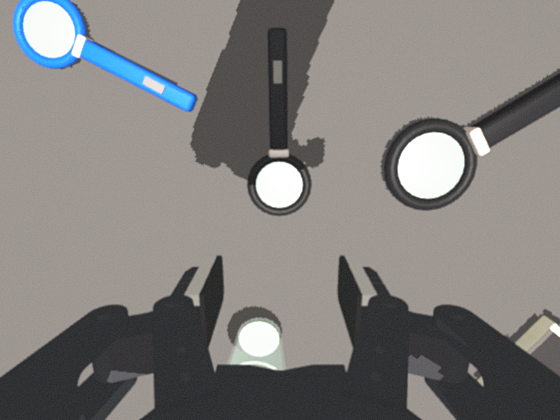

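```bash
cat > m2.py <<'E'
from h import *
im,i=load("g0");g=im.max(2)
m=(g>150).astype(np.uint8);m[:155]=0;m[215:]=0;m[:,:240]=0;m[:,320:]=0
cs=max(cv2.findContours(m,0,2)[0],key=cv2.contourArea);e=cv2.fitEllipse(cs);print(e)
L=onplane(i,[e[0]],.008)[0]
dk=(g<42);pts=[]
for v in range(35,145,5):
    u=np.where(dk[v,255:300])[0]+255
    pts.append((v,u.min(),u.max()))
print(pts[::4])
P=np.array([((a+b)/2,v) for v,a,b in pts])
W=onplane(i,P,.018)
vx,vy,x0,y0=cv2.fitLine(W[:,:2].astype(np.float32),cv2.DIST_HUBER,0,1e-4,1e-4).ravel()
d=np.array([vx,vy]); d*=np.sign(d@(W[0]-L)[:2])
print("L",L,"phi",np.rad2deg(np.arctan2(d[1],d[0])),"perp offset",np.cross(d,L[:2]-[x0,y0]))
E_=onplane(i,[(277.5,29)],.016)[0];print("end dist",(E_-L)[:2]@d)
E
python3 m2.py
```

```text
((278.8645935058594, 184.29795837402344), (45.6790771484375, 46.36158752441406), 95.16649627685547)
[(35, np.int64(269), np.int64(269)), (55, np.int64(269), np.int64(269)), (75, np.int64(269), np.int64(285)), (95, np.int64(270), np.int64(285)), (115, np.int64(279), np.int64(285)), (135, np.int64(271), np.int64(285))]
L [ 0.51098679 -0.28770599  0.008     ] phi -153.76239 perp offset -0.0004861525728685895
end dist 0.14741965977018082m2.py:15: DeprecationWarning: Arrays of 2-dimensional vectors are deprecated. Use arrays of 3-dimensional vectors instead. (deprecated in NumPy 2.0)
  print("L",L,"phi",np.rad2deg(np.arctan2(d[1],d[0])),"perp offset",np.cross(d,L[:2]-[x0,y0]))
```

```bash
python3 - <<'E'
from h import *
_,i=load("g0")
L=onplane(i,[(278.86,184.3)],.009)[0]
P=onplane(i,[(277.5,40),(278.3,135)],.018)
d=(P[0]-P[1])[:2];phi1=np.arctan2(d[1],d[0]);d=(P[0]-L)[:2];phi2=np.arctan2(d[1],d[0]);print(L,np.rad2deg([phi1,phi2]))
phi=phi2; u=np.array([np.cos(phi),np.sin(phi),0]);R=down(phi-np.pi/2)
p=L+.060*u;p[2]=.003
robot.move_pose(p+[0,0,.09],R)
h=robot.servo_line(p,vel=.1,max_force=12)
s=robot.read_state();print(h,s['position'],p)
robot.gripper_to(0.0)
s=robot.read_state();print(s['opening'],s['opening']*85,s['wrist_force'],s['time'])
np.save("grasp.npy",dict(L=L,phi=phi,pos=s['position'],rot=s['tool_rot']),allow_pickle=True)
robot.servo_line(s['position']+[0,0,.17],vel=.15)
robot.pause(.1);s=robot.read_state();print(s['opening'],s['wrist_force'],s['wrist_torque'],s['time'])
snap("wrist","h0");snap("scene","h1");snap("top","h2")
E
```

```text
[ 0.51081164 -0.28779146  0.009     ] [-153.64728794 -153.60832587]
False [ 0.45755364 -0.31462419  0.00353036] [ 0.45706506 -0.31446176  0.003     ]
0.19582307191607262 16.644961112866174 [ 0.06685268 -0.35853106  6.62878496] 41.225
0.18952370433465035 [-0.9707414  -0.56549214 -1.35466775] [-0.03695403  0.02205375  0.02143432] 42.6167
```

View pics/h0.png

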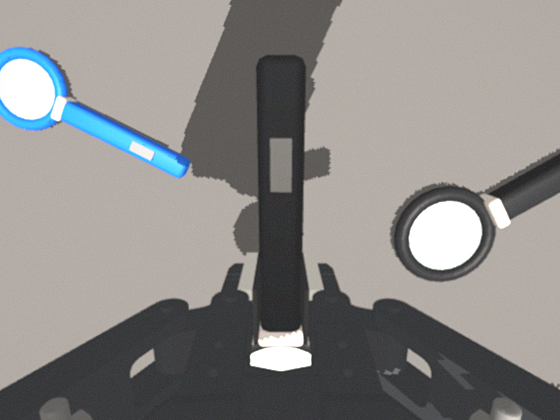

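View pics/h1.png

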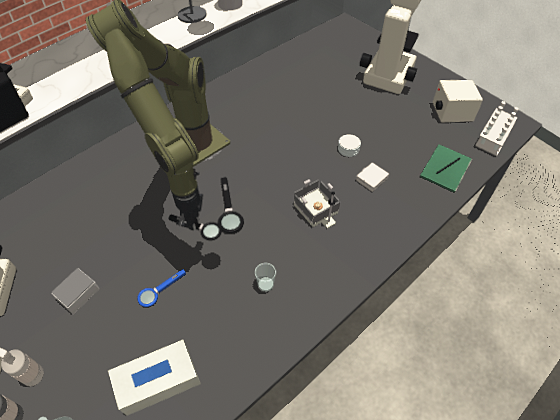

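```bash
cat > m3.py <<'E'
from h import *
import sys
g=np.load("grasp.npy",allow_pickle=True).item()
u=np.array([np.cos(g['phi']),np.sin(g['phi']),0])
def local(p):  # loupe point in tool frame: p=(along handle, side, height above underside)
    X=np.array([g['L'][0],g['L'][1],0])+u*p[0]+np.array([-u[1],u[0],0])*p[1]+np.array([0,0,p[2]])
    return g['rot'].T@(X-g['pos'])
if __name__=="__main__":
    _,i=load("h0");s=robot.read_state();T=lambda p:s['position']+s['tool_rot']@local(p)
    for p in [(.149,0,.018),(.149,0,0),(.149,.009,.018),(.149,-.009,.018),(.1,.009,.018),(.1,-.009,.018),(0,0,.008)]: print(p,proj(i,T(p)).round(1))
    for n,f in [("top","h2"),("scene","h1")]: _,j=load(f);print(n,proj(j,T((0,0,.008))).round(1),proj(j,T((.149,0,.009))).round(1))
    print(local((0,0,.008)),s['tool_rot'])
    im,_=load("h2");cv2.imwrite("pics/h2z.png",cv2.resize(im[200:300,320:420],None,fx=6,fy=6,interpolation=cv2.INTER_CUBIC))
    im,_=load("h1");cv2.imwrite("pics/h1z.png",cv2.resize(im[190:260,160:260],None,fx=7,fy=7,interpolation=cv2.INTER_CUBIC))
E
python3 m3.py
```

```text
(0.149, 0, 0.018) [[278.2  53.2]]
(0.149, 0, 0) [[278.5  61.1]]
(0.149, 0.009, 0.018) [[252.4  53.3]]
(0.149, -0.009, 0.018) [[303.9  53.2]]
(0.1, 0.009, 0.018) [[255.2 190.5]]
(0.1, -0.009, 0.018) [[301.7 190.5]]
(0, 0, 0.008) [[279.1 383.8]]
top [[371.2 238. ]] [[398.3 289.9]]
scene [[210.9 230.9]] [[169.3 216.8]]
[-0.05980515  0.00042278 -0.00424573] [[-8.95692728e-01 -4.44672646e-01 -8.79985900e-04]
 [-4.44673211e-01  8.95692679e-01  6.00051596e-04]
 [ 5.21370397e-04  9.28768007e-04 -9.99999433e-01]]
```

View pics/h2z.png

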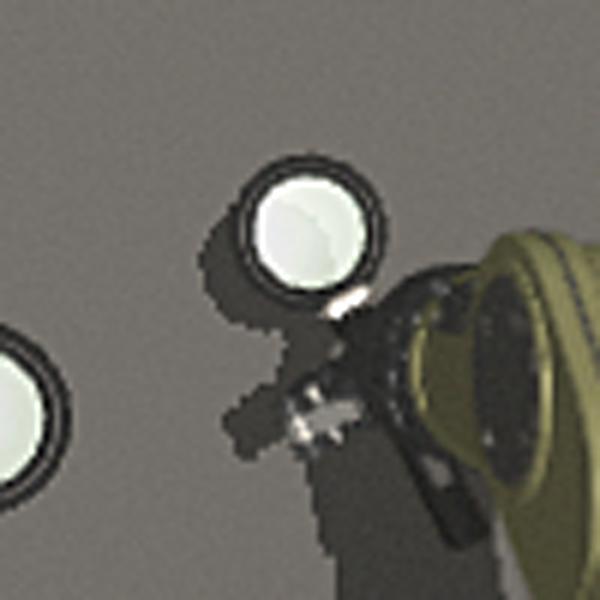

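View pics/h1z.png

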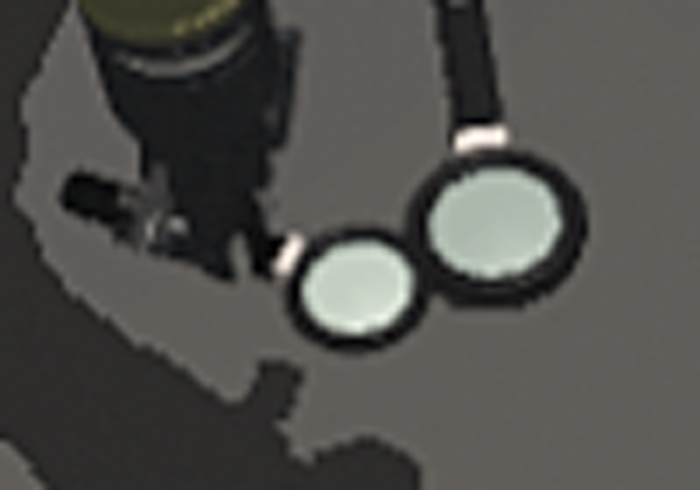

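```bash
python3 - <<'E'
from h import *
for f,box in [("b0",(300,80,360,130)),("d0",(255,110,330,175)),("e0",(262,100,302,140)),("f0",(343,135,385,180))]:
    im,i=load(f);x0,y0,x1,y1=box;hsv=cv2.cvtColor(im,cv2.COLOR_BGR2HSV)[y0:y1,x0:x1]
    m=((hsv[...,1]>85)).astype(np.uint8)
    cs=max(cv2.findContours(m,0,2)[0],key=cv2.contourArea);c,r=cv2.minEnclosingCircle(cs)
    c=(c[0]+x0,c[1]+y0);print(f,np.round(c,1),round(r,1),onplane(i,[c],.027)[0].round(4))
E
```

```text
b0 [330.  103.5] 14.8 [0.5924 0.1212 0.027 ]
d0 [288.9 141.8] 21.7 [0.5924 0.1216 0.027 ]
e0 [281.9 120.6] 14.7 [0.5924 0.1213 0.027 ]
f0 [362.7 156.9] 13.8 [0.5921 0.1205 0.027 ]
```

```bash
python3 - <<'E'
from m3 import *
tgt=np.array([.5923,.1213,.128]); l=local((0,0,.008))
# handle dir in tool frame ~ tool x; account for small yaw misfit is negligible
R=down(yaw+np.pi/2)
q=w((-.06,-.005,0)); q[2]=.175
robot.move_pose(q-R@l,R)
q2=tgt.copy();q2[2]=.16
robot.servo_line(q2-R@l,vel=.1)
robot.servo_line(tgt-R@l,vel=.05)
robot.pause(.3)
s=robot.read_state();print(s['position']+s['tool_rot']@l,s['opening'],s['wrist_force'].round(1),s['time'])
snap("wrist","k0");snap("scene","k1");snap("top","k2")
for f,b in [("k1",(260,130,370,230)),("k2",(160,160,260,260))]:
    im,i=load(f);print(f,proj(i,tgt).round(1));x0,y0,x1,y1=b;cv2.imwrite(f"pics/{f}z.png",cv2.resize(im[y0:y1,x0:x1],None,fx=6,fy=6,interpolation=cv2.INTER_CUBIC))
E
```

```text
[0.59243303 0.12134321 0.12823607] 0.1935475045129354 [-0.9  0.9 -0.5] 46.3333
k1 [[320.  187.5]]
k2 [[216.6 209.1]]
```

View pics/k1z.png

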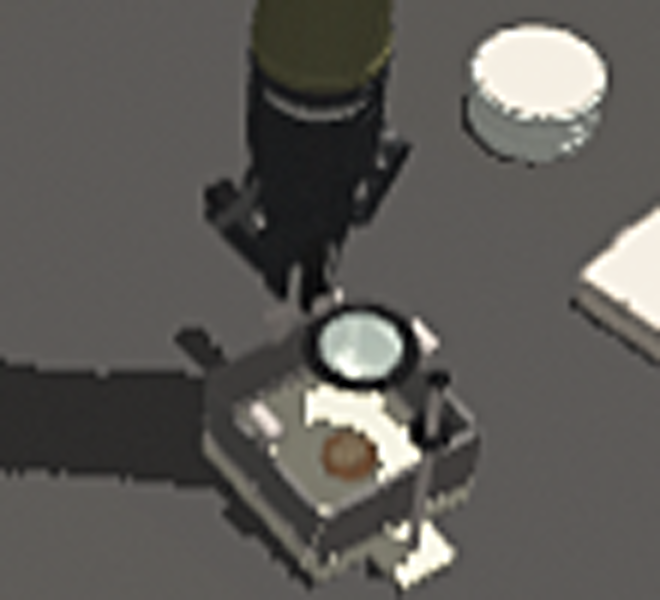

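View pics/k2z.png

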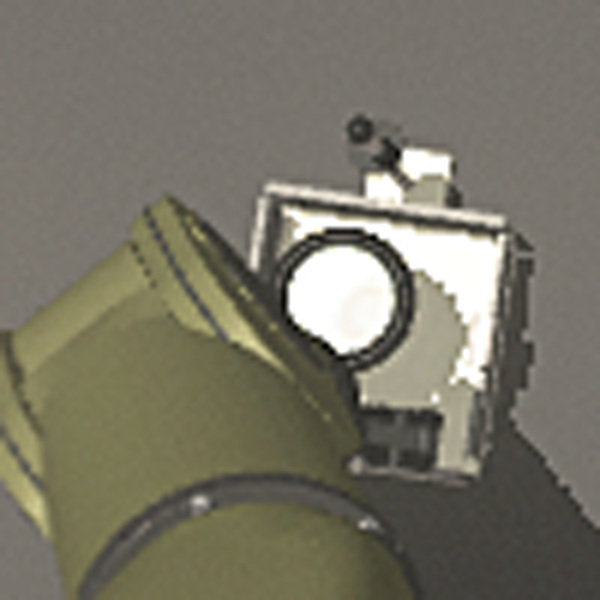

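View pics/k0.png

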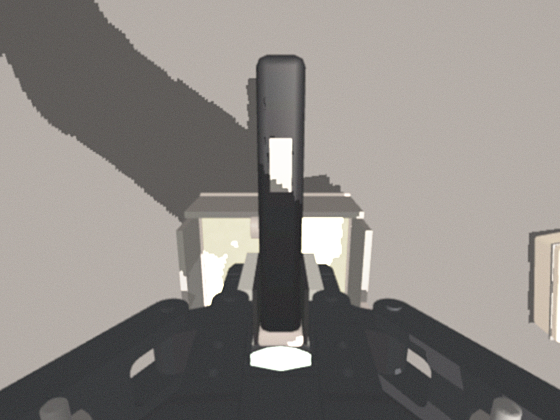

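```bash
python3 - <<'E'
from h import *
for f,lens,cork in [("k2",(217.4,209.85),(222.6,213.3)),("k1",(320.0,187.3),(318.2,205.9))]:
    _,i=load(f)
    print(f,"lens xy@.128",onplane(i,[lens],.128)[0].round(4),"cork",onplane(i,[cork],.03)[0].round(4),"proj spec",proj(i,(.5923,.1213,.027)).round(1))
_,a=load("k2");_,b=load("k1")
print(tri([(c,d[0]) for c,d in (ray(a,[(217.4,209.85)]),ray(b,[(320.,187.3)]))]))
_,i=load("k1")
for z in (.124,.128,.132):print(z,proj(i,w((.078,0,z))))
E
```

```text
k2 lens xy@.128 [0.5904 0.1191 0.128 ] cork [0.5897 0.1184 0.03  ] proj spec [[221.8 212.5]]
k1 lens xy@.128 [0.5915 0.1221 0.128 ] cork [0.5971 0.1172 0.03  ] proj spec [[318. 205.]]
(array([0.59120333, 0.12019961, 0.12886889]), [np.float64(0.0014903616353728647), np.float64(0.001490361635372928)])
0.124 [[331.76554735 202.14859645]]
0.128 [[331.87552414 201.434779  ]]
0.132 [[331.98592637 200.71800613]]
```

```bash
python3 - <<'E'
from h import *
s=robot.read_state();print(s['time'],s['opening'],s['position'])
print(robot.hand_in())
E
```

```text
46.4833 0.19386088632809845 [0.53317541 0.12983819 0.12389005]
the job is handed in; nothing more can be done
None
```

I lifted all three panels upright, then picked up the smaller black loupe and held it over the shell. I handed the job in at 46.5 s, still holding the loupe; no verdict is reported.

**Panels:** After the lift, the left panel looked about 0.1 rad short of upright. I pressed each panel from outside with closed fingers until the force rose at its stop. In later wrist views the right and near bars matched upright, while the left bar was still about 2 px (about 2.5 mm) outside its predicted place. All three finger stops were within about 1.2 mm of the expected contact point.

**Loupe:**

| Check | Result |
|---|---|
| Lens height from arm position | 128.2 mm |
| Lens height from top and scene cameras | 128.9 mm (rays about 3 mm apart) |
| Disc height, wrist views | 127.5–129.7 mm |
| Disc height, scene camera | 124 mm (it also placed the ball about 2.5 mm lower than most wrist views) |
| Lens centring from arm position | within about 0.2 mm of the shell's measured position |
| Lens centring from top camera | within about 1 mm of the shell |

- **Level:** The tool points straight down and the lens sits where a level loupe would put it in the scene view. In the wrist view the handle end was about 3 px off its predicted place, which I took as measurement error.
- **Scene camera mismatch:** The scene camera's own lens and shell positions disagree by about 7 mm. I put this down to its calibration and the coarse picking of the shell's centre, since the lens matched its predicted pixel there.
- **Clearance:** By geometry the loupe's underside is about 20 mm above the lifting bars and its rim about 25 mm from the disc. I didn't touch the disc or the other objects, but I didn't re-measure them at the end.

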